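# Drip collar and stopper on the oil bottle

### The job

Get the squat green oil bottle ready for use: slide the steel drip collar down over its open neck until it lies flat on the shoulder, then set the blue stopper fully home in the mouth, and let go of both. Lower each gently to its seat, do not drop it in or ram it, leave the bottle standing where it is, and do not disturb the other things on the counter.

Things in the scene. Friction and masses are not known exactly. Their poses are not given: they have to be found in the camera images.
- bottle: squat round green glass oil bottle, loose, upright, 0.9 kg; origin at the centre of its underside, z up. Body 96 mm across up to 70 mm high, then slopes in to a flat ledge 58 mm across at height 102 mm. On it an open neck 48 mm long: outside 32 mm across at the foot, 30 mm at the mouth (height 150 mm); bore 24 mm at the foot, 22 mm at the mouth, 48 mm deep
- bottle_shoulder (a point): centre of the ledge round the foot of the neck, on the bottle's axis, 102 mm above its underside; the seated collar's underside lies at this height
- bottle_mouth (a point): centre of the mouth's rim, at the top of the neck, 150 mm above the bottle's underside; z up along the bottle's axis
- collar: plain steel ring, outside diameter 52 mm, hole 37 mm, 16 mm high, about 60 g; lies flat on the pot stand; origin at the centre of its underside, z along its axis. Either face may be down, but no turning over is needed
- stopper: stopper, white tapered plug and bright blue head, about 50 g, round about z; hangs upright by its flange in one of the rack's holes. Origin at the plug's lower tip, z up. Plug 28 mm long, 12 mm across at the tip, 19 mm at the top; flange 40 mm across from 28 to 33 mm (the collar cannot pass it); round knob to grip 28 mm across from 37 to 55 mm (25 mm at 33 mm), top at 60 mm
- stopper_seat (a point): centre of the underside of the stopper's flange, 28 mm above the tip; when fully home this meets the bottle's mouth
- rack: fixed wooden drying block 190 (its x) by 56 (its y) by 42 mm high with three vertical holes 25 mm wide at -62, 0 and +62 mm along its own x; origin at the centre of its underside. All three hold stoppers, whose plugs hang in it, flanges on its top
- pot_stand: fixed round wooden pot stand, 176 mm in diameter, top at 18 mm; origin at the centre of its underside. Collar and spice jar stand on it
- cork_stopper: brown stopper with cork plug in the rack, flange 40 mm, knob 30 mm, top 60 mm above its tip; not to be moved; origin at the tip of the plug
- rubber_stopper: black stopper in the rack, same size as the brown one; not to be moved; origin at the tip of the plug
- spice_jar: small closed spice jar on the pot stand near the collar, 42 mm in diameter, 75 mm high; origin at the centre of its underside; leave alone
- mill: dark wooden pepper mill, loose, up to 56 mm in diameter, 185 mm high; origin at the centre of its underside; leave alone
- vinegar: tall capped amber bottle, loose, 64 mm in diameter, 205 mm high; origin at the centre of its underside; leave alone
- salt_cellar: round glass salt cellar with a steel top, 70 mm in diameter, 55 mm high; origin at the centre of its underside; leave alone
- spoon_rest: blue ceramic spoon rest, 90 by 76 by 18 mm; origin at the centre of its underside; leave alone
- tongs: steel tongs lying flat, 205 mm along their x, 40 mm wide, 16 mm high; origin near the middle at table height; leave alone

How it is judged:
By the outcome, as a careful person would: the job done as asked, in the order asked, and still so for the second after the job is handed in, with the robot touching nothing.
It also fails if it takes over 64 s, if anything falls off the work surface, if the arm or the gripper's body presses on something with over 40 N, if the wrist force passes 120 N, or if a joint passes its speed limit or range.

### The arm

A 6-joint arm with a two-finger parallel gripper is mounted at the origin on the work surface. World frame = base frame: x ahead of the robot, y to its left, z up, the work surface at z = 0. Lengths are in m, angles in rad, forces in N, time in s.
With the tool pointing down it reaches from about 0.275 to 0.75 m from the base axis. Payload 10.2 kg.
Tool frame: the origin (TCP) lies midway between the tips of the shut fingers; the grasp point (between the pads) lies 19 mm behind it (env.hold_point_z is the distance from the TCP to the grasp point, in m); z points along the fingers, y is the line along which they close (so a half turn about z gives the same grasp; the last joint's range is limited). The gripper opens to 85 mm and grips with 20 to 120 N. Pads are 22 mm wide; open, the fingers measure 114 mm over their backs; the gripper's body (76 mm by 85 mm) begins 54 mm behind the grasp point. The pads swing forward as they close: fully open they stand 13 mm farther back than shut.
Start: joints at [-1.427, 0.313, 1.498, -0, 1.331, -0.223], TCP at [0.188, -0.49, 0.204] pointing down, gripper open.
Joint ranges: [-2.94, 2.94], [-0.97, 2.17], [0.19, 2.56], [-1.23, 4.37], [0.02, 3.11], [-2.88, 2.88]. Speed limits (rad/s): [2.39, 2.39, 3.01, 3.14, 3.14, 3.14].

### API

Orientations are given as a unit quaternion [x, y, z, w].
In Python, from bench import env, kinematics, monitor, eyes, job gives the robot as it stands. The module is installed in compiled form; this text tells all that it offers. Calls block until the motion is done:
- env.reach(position, orientation): joint-space move of the TCP to a pose.
- env.movel(position, velocity=0.15, frame=None, guard=None): straight line of the TCP; frame=None keeps the orientation; velocity is the mean speed in m/s. With guard (N) it stops when the force on the tool has changed by that much, and returns True; else False.
- env.set_joints(angles): joint-space move.
- env.release() and env.close_gripper(effort=None): open the fingers fully, or close them until they stop; effort is the grip in N (None keeps the last).
- env.hold(seconds).
- kinematics.ik(position, orientation): joint angles nearest the present ones, or None.
- monitor.sense(): the state.
- eyes.grab_frame(name): name is "side" or "top"; returns a dict with "frame" (420x560x3 uint8, red, green, blue), "mtx" (3x3 intrinsics, pixels), "view" (4x4, takes a point from world to camera coordinates). Camera axes: x right, y down, z forward; pixel columns grow to the right and rows downward; lengths in m; the calibration is good to about 2 mm. A picture is of the moment at which its call begins. There is no depth.
A pose or a line that the arm cannot do raises env.MotionError and nothing moves.
- job.hand_in(): hands the job in; it is judged then, once.
The state is a dict: "clock": time; "joints": joint angles; "qvel": joint speeds; "joint_efforts": joint torques, N m; "position": TCP position; "ee_rot": TCP orientation; "contact_force": force on the tool from outside, world axes, zero at the start; "ft_torque": the same for the moment, N m; "finger_gap": opening from 0.0 (shut) to 1.0 (fully open); "gripper_force": force on a finger pad.
Only numpy, scipy, OpenCV 4.12 (cv2) and the standard library are available. Lean on these libraries where they do the work, as an engineer would, in place of code of your own. Each camera call takes 0.05 s, during which the arm holds its last target. There are 200 camera calls.

## Working session

There is one attempt and no reset: what is moved stays moved. The work goes in short steps, each a Python script; the robot and the scene stay as the last script left them, time stands still between calls to the robot, and variables do not carry over. Pictures are saved under pics/ and viewed, at most 10 in all, crops included, and the job is handed in when it is done.

```bash
mkdir -p pics; cat > h.py <<'E'
import numpy as np, cv2
from bench import env, kinematics, monitor, eyes, job
def shot(n,fn=None):
    f=eyes.grab_frame(n)
    if fn: cv2.imwrite('pics/'+fn,f['frame'][:,:,::-1])
    return f
def ray(f,u,v):
    K,V=np.array(f['mtx']),np.array(f['view']);R,t=V[:3,:3],V[:3,3]
    return -R.T@t, R.T@np.linalg.inv(K)@np.array([u,v,1.])
def onz(f,u,v,z):
    c,d=ray(f,u,v); return c+d*(z-c[2])/d[2]
def proj(f,p):
    q=np.array(f['view'])@np.append(p,1); q=np.array(f['mtx'])@q[:3]; return q[:2]/q[2]
E
python3 - <<'E'
from h import *
for n in('side','top'):
    f=shot(n,n+'0.png'); print(n,ray(f,280,210),np.array(f['mtx'])[0,0])
s=monitor.sense();print(s['clock'],s['ee_rot'],s['contact_force'],env.hold_point_z)
E
```

```text
side (array([0.23131762, 0.60729812, 0.81108833]), array([ 0.2904109 , -0.63604363, -0.71494976])) 437.32409970298875
top (array([ 0.38646932, -0.03110016,  0.95691088]), array([ 0.1548673 ,  0.01345811, -0.98787747])) 434.4780827978634
0.1 [ 9.83230985e-01  1.82363695e-01  2.38964328e-05 -5.59106705e-04] [ 0.15859846 -0.05388435 -0.26843719] 0.0187
```

View pics/side0.png

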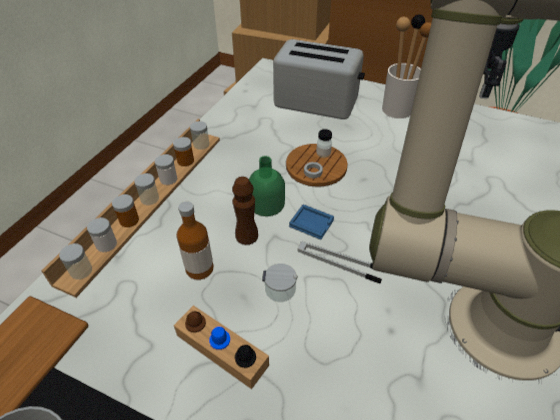

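View pics/top0.png

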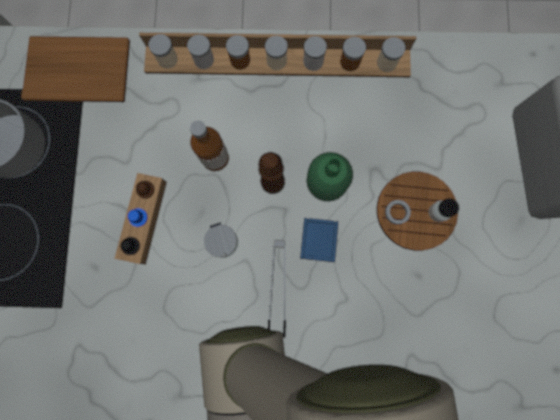

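Top view: collar at about (398,211), jar (448,208), bottle mouth about (333,167), blue stopper (137,217), rack along the cork–rubber line. I'll enlarge these for measurement.

```bash
python3 - <<'E'
from h import *
T=shot('top');S=shot('side')
tiles=[]
for f,c in((T,(398,211)),(T,(333,165)),(T,(137,217)),(S,(313,170)),(S,(265,165)),(S,(220,337))):
    u,v=c;p=f['frame'][v-20:v+20,u-20:u+20,::-1]
    t=cv2.resize(p,(260,260),interpolation=cv2.INTER_CUBIC)
    for k in range(1,4): # ticks each 10px
        cv2.line(t,(k*65,0),(k*65,8),(0,0,255),1);cv2.line(t,(0,k*65),(8,k*65),(0,0,255),1)
    tiles.append(t)
cv2.imwrite('pics/mont.png',np.vstack([np.hstack(tiles[:3]),np.hstack(tiles[3:])]))
def comp(m,near):
    n,l,st,ce=cv2.connectedComponentsWithStats(m.astype(np.uint8))
    i=min((i for i in range(1,n) if st[i,4]>15),key=lambda i:np.hypot(*(ce[i]-near)));return ce[i],st[i]
for n,f,nb,ng in(('T',T,(137,217),(333,170)),('S',S,(220,337),(267,190))):
    h=cv2.cvtColor(f['frame'],cv2.COLOR_RGB2HSV);H,Sa,Va=cv2.split(h)
    b=comp((H>100)&(H<125)&(Sa>200)&(Va>120),nb); print(n,'blue',b, onz(f,*b[0],.062))
    g=comp((H>50)&(H<90)&(Sa>100),ng);print(n,'green',g)
    print(n,'rack ends cork/rubber', *[onz(f,*c,.068) for c in (((145,188),(130,245)) if n=='T' else ((195,321),(246,355)))])
    print('collar',onz(f,*((398,211) if n=='T' else (313,169)),.034))
E
```

```text
Traceback (most recent call last):
ValueError: min() iterable argument is empty
```

View pics/mont.png

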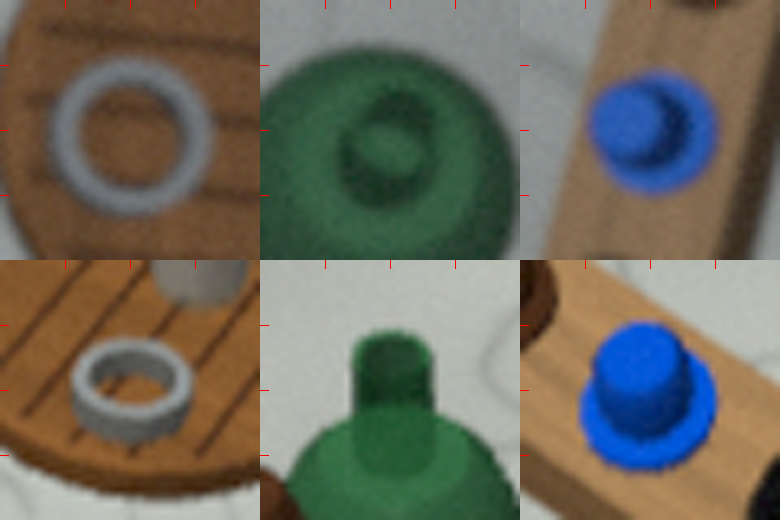

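Montage (6.5x): collar top ring centre is top (398.1,211.4), side (312.9,167.8). The mouth ellipse is clear in side at about (265,159.7). Stopper flange is top (137.0,216.9), side (219.3,338). I'll cast these rays and check by projecting the known circles back.

```bash
cat >> h.py <<'E'
def tile(f,c,circles,s=6.5,r=20):
    u,v=c;t=cv2.resize(f['frame'][v-r:v+r,u-r:u+r,::-1],None,fx=s,fy=s,interpolation=cv2.INTER_CUBIC)
    for (x,y,z,R,col) in circles:
        a=np.linspace(0,2*np.pi,60)
        P=np.array([proj(f,(x+R*np.cos(k),y+R*np.sin(k),z)) for k in a])
        cv2.polylines(t,[np.int32((P-[u-r,v-r]+.5)*s)],True,col,1)
    return t
E
python3 - <<'E'
from h import *
T=shot('top');S=shot('side')
cT,cS=onz(T,398.1,211.4,.034),onz(S,312.9,167.8,.034);print('collar',cT,cS)
m=onz(S,264.96,159.7,.15);print('mouth',m)
sT,sS=onz(T,137.04,216.9,.047),onz(S,219.3,338,.047);print('stop',sT,sS)
for n,f,c in(('T',T,((145,188),(130,245))),('S',S,((195,320),(246,355)))):
    print('cork,rubber',*[onz(f,*p,.068) for p in c])
print('jar',onz(T,448,208,.093),onz(S,324,136,.093),'mill',onz(T,271,160,.185),onz(S,243,184,.185),'vin',onz(T,199,129,.205),onz(S,187,210,.205))
c=(cT+cS)/2;s=(sT+sS)/2;Y=(0,255,255);R=(0,0,255)
C=[(c[0],c[1],.034,.026,Y),(c[0],c[1],.034,.0185,R)]
B=[(m[0],m[1],.15,.015,Y),(m[0],m[1],.102,.016,R),(m[0],m[1],.102,.029,Y)]
P=[(s[0],s[1],.047,.02,Y),(s[0],s[1],.069,.014,R)]
tl=[tile(T,(398,211),C),tile(T,(333,165),B),tile(T,(137,217),P),tile(S,(313,170),C),tile(S,(265,165),B),tile(S,(220,337),P)]
cv2.imwrite('pics/ov.png',np.vstack([np.hstack(tl[:3]),np.hstack(tl[3:])]))
E
```

```text
collar [ 0.53393354 -0.27121584  0.034     ] [ 0.5316629  -0.26869278  0.034     ]
mouth [ 0.60175883 -0.11863105  0.15      ]
stop [0.50727664 0.28480568 0.047     ] [0.50613737 0.28481016 0.047     ]
cork,rubber [0.5660333  0.26545752 0.068     ] [0.44590774 0.28755205 0.068     ]
cork,rubber [0.55956943 0.28017442 0.068     ] [0.43823117 0.30290972 0.068     ]
jar [ 0.53368849 -0.3553957   0.093     ] [ 0.53042699 -0.34072724  0.093     ] mill [ 0.59985483 -0.00181558  0.185     ] [0.58924167 0.01231031 0.185     ] vin [0.64950007 0.12952874 0.205     ] [0.64168329 0.14226448 0.205     ]
```

View pics/ov.png

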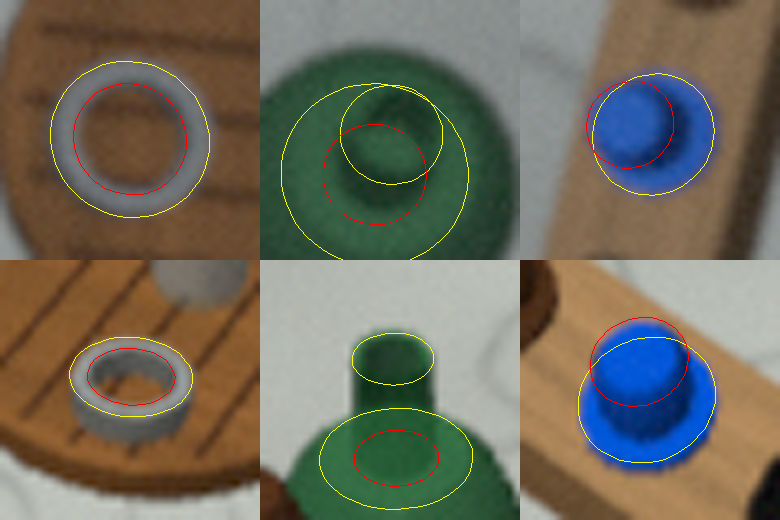

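```bash
cat >> h.py <<'E'
from scipy.spatial.transform import Rotation as Ro
def quat(d,p):
    best=None
    for s in(1,-1):
        y=s*np.array([d[0],d[1],0])/np.hypot(*d[:2]);z=np.array([0,0,-1.])
        q=Ro.from_matrix(np.c_[np.cross(y,z),y,z]).as_quat();j=kinematics.ik(p,q)
        if j is not None:
            k=abs(j[5])
            if best is None or k<best[0]: best=(k,q,j)
    return best[1]
def st(m=''):
    s=monitor.sense();print(m,round(s['clock'],2),np.round(s['position'],4),np.round(s['contact_force'],1),'gap',round(s['finger_gap'],3),'gf',round(s['gripper_force'],1))
E
python3 - <<'E'
from h import *
p=np.array([.5328,-.2700,.16]); q=quat((1,0),p)
env.reach(p,q); st('above')
print(env.movel([p[0],p[1],.0225],velocity=.12,guard=8)); st('down')
env.close_gripper(effort=25); st('closed')
T=shot('top');S=shot('side')
cv2.imwrite('pics/g1.png',np.hstack([tile(T,(398,205),[],8,25),tile(S,(313,165),[],8,25)]))
E
```

```text
above 1.82 [ 0.5323 -0.271   0.1602] [0.5 0.1 0.2] gap 1.0 gf 0.0
False
down 3.12 [ 0.5332 -0.2703  0.0233] [-0.9 -0.8  0.2] gap 1.001 gf 0.0
closed 3.88 [ 0.5328 -0.27    0.0225] [-0.  -0.3  0.7] gap -0.0 gf 0.0
```

View pics/g1.png

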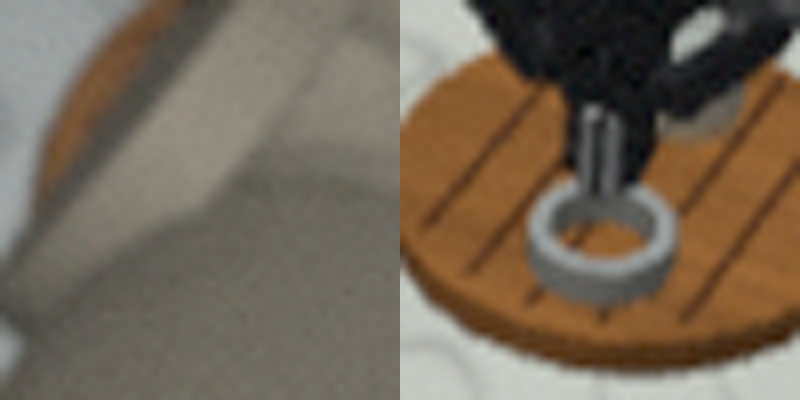

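The fingers shut fully and the ring hasn't moved: side centre is still (313,168.5). The pads passed over its top because they swing back when open, so I'll open clear and go lower.

```bash
python3 - <<'E'
from h import *
S=shot('side'); c,d=ray(S,313,164.4); print('tip z',(c+d*(-.27-c[1])/d[1]))
env.movel([.5328,-.27,.075],velocity=.15); env.release()
print(env.movel([.5328,-.27,.014],velocity=.1,guard=8)); st('down')
env.close_gripper(effort=25); st('closed')
s=monitor.sense()
if s['finger_gap']>.3:
    env.movel([.5328,-.27,.10],velocity=.1); st('lifted')
S=shot('side'); u,v=np.int32(proj(S,(.5328,-.27,.11)))
cv2.imwrite('pics/g2.png',tile(S,(u,v),[],8,35))
E
```

```text
tip z [ 0.53248348 -0.27        0.04478785]
False
down 6.08 [ 0.5332 -0.2703  0.0146] [-1.4 -0.1 -0.4] gap 1.0 gf 0.0
closed 6.84 [ 0.5328 -0.27    0.014 ] [ 0.7 -0.1  0.1] gap 0.002 gf 0.0
```

View pics/g2.png

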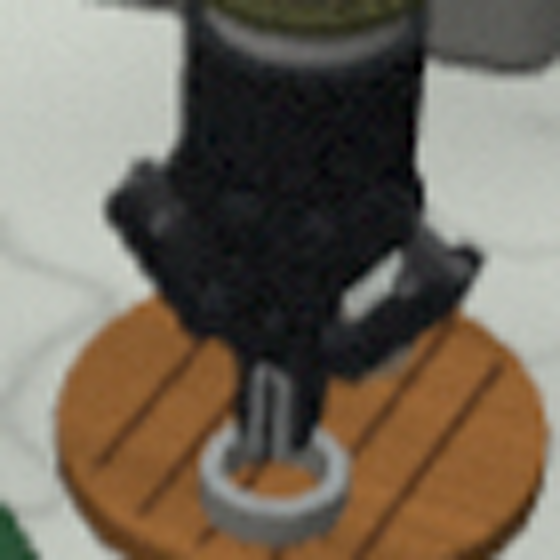

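The fingers shut again without touching anything, and the tips look about 20 mm higher than the reported TCP. I'll find the true height by lowering the open fingers astride the ring until they feel the stand.

```bash
python3 - <<'E'
from h import *
S=shot('side'); print('tcp px',proj(S,(.5328,-.27,.014)),'z+20',proj(S,(.5328,-.27,.034)),'tile org',np.int32(proj(S,(.5328,-.27,.11)))-35)
env.movel([.5328,-.27,.06],velocity=.15); env.release()
env.movel([.5328,-.27,.014],velocity=.12,guard=8)
try: print(env.movel([.5328,-.27,-.025],velocity=.025,guard=4))
except env.MotionError as e: print(e)
st('touch')
S=shot('side');cv2.imwrite('pics/g3.png',tile(S,(315,155),[],8,35))
E
```

```text
tcp px [312.31736683 172.9413376 ] z+20 [312.68819905 167.40871784] tile org [279 110]
True
touch 10.04 [ 0.5327 -0.27   -0.0227] [-0.4  0.2  4.9] gap 0.998 gf 2.6
```

View pics/g3.png

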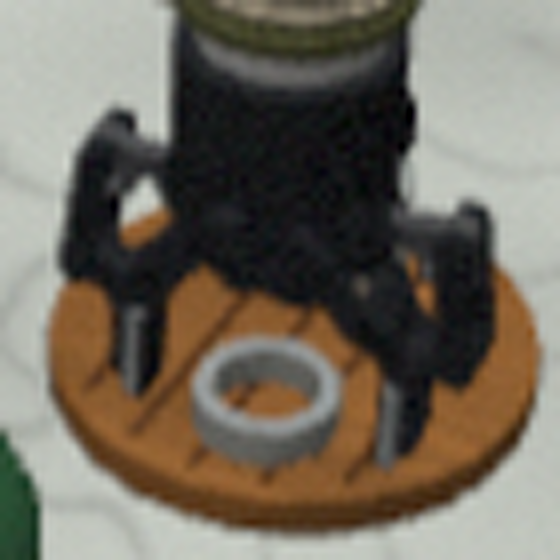

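The open tips touched the stand at a reported z of −0.023, so the real fingertips sit about 28 mm above the reported TCP. I'll use that offset: raise about 11 mm to allow for the forward swing, then grip.

```bash
python3 - <<'E'
from h import *
env.movel([.5328,-.27,-.012],velocity=.06)
env.close_gripper(effort=25); st('closed')
s=monitor.sense()
if s['finger_gap']>.3:
    env.movel([.5328,-.27,.03],velocity=.05); st('up')
    env.movel([.5328,-.27,.20],velocity=.15); st('lifted')
    p=np.array([.6018,-.1186,.20]); env.movel(p,velocity=.15); st('over')
    T=shot('top');S=shot('side')
    t1=tile(T,(340,150),[],8,30);t2=tile(S,(262,140),[],8,35)
    t1=cv2.copyMakeBorder(t1[:, :240*2],0,80,0,0,cv2.BORDER_CONSTANT)[:, 120:360] if 0 else cv2.resize(t1,(240,240))
    cv2.imwrite('pics/g4.png',np.hstack([cv2.copyMakeBorder(t1,0,320,0,0,cv2.BORDER_CONSTANT),t2]))
E
```

```text
closed 10.86 [ 0.5328 -0.27   -0.0119] [-1.1  0.8  3.6] gap 0.602 gf 26.3
up 11.85 [ 0.5326 -0.2699  0.0297] [-0.4 -0.1 -0.8] gap 0.598 gf 26.2
lifted 13.13 [ 0.5325 -0.2698  0.199 ] [ 0.1  0.5 -1.7] gap 0.6 gf 26.2
over 14.39 [ 0.6016 -0.1193  0.2   ] [ 0.6 -0.2 -1.2] gap 0.598 gf 26.2
```

View pics/g4.png

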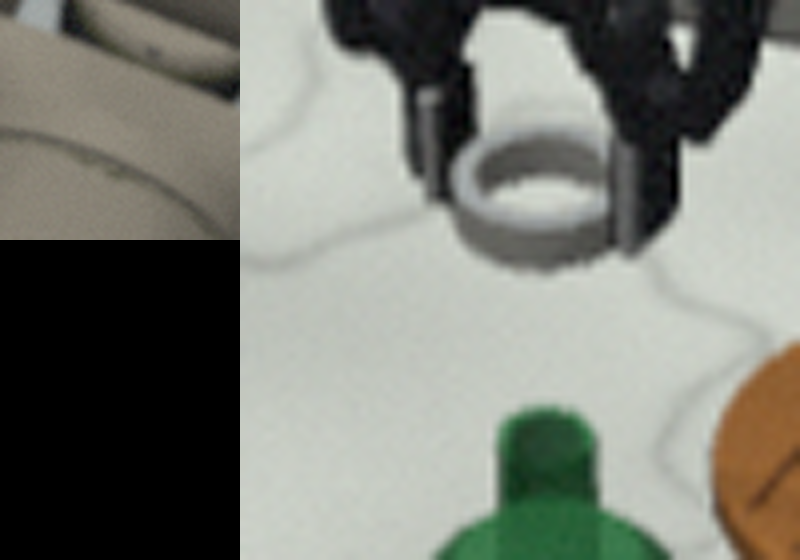

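The collar is held (gap 0.60, about 52 mm). In the side view its upper ellipse is centred near (264.1,127.0) and the mouth near (264.9,159.9). I'll compute the offset from these, then move to just above the mouth.

```bash
python3 - <<'E'
from h import *
S=shot('side')
r=onz(S,264.1,127.0,.246);m=onz(S,264.9,159.9,.15);print('ring',r,'mouth',m)
d=(m-r)[:2];print('d',d)
p=np.array([.6016,-.1193])+np.clip(d,-.004,.004)
print(env.movel([*p,.130],velocity=.12,guard=6));st('near')
S=shot('side');cv2.imwrite('pics/g5.png',tile(S,(265,155),[],10,28))
E
```

```text
ring [ 0.5994375  -0.11532792  0.246     ] mouth [ 0.60156245 -0.11789675  0.15      ]
d [ 0.00212495 -0.00256883]
False
near 15.28 [ 0.6041 -0.1221  0.1308] [ 0.4 -0.5 -0.5] gap 0.602 gf 26.2
```

View pics/g5.png

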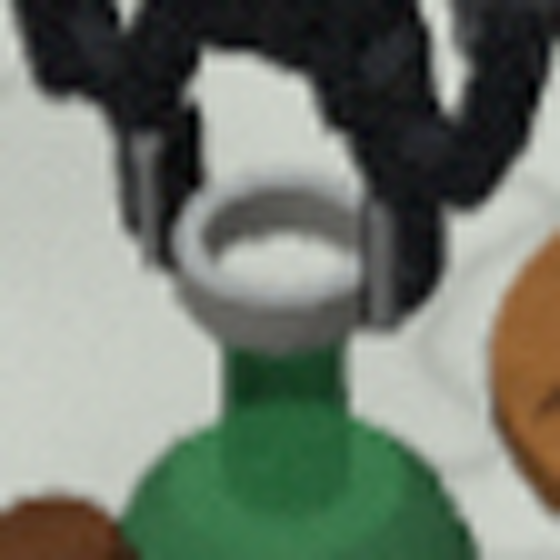

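Ring centre x is about 284 and neck about 287 in this tile, which is under 1 mm. I'll lower gently with a guard.

```bash
python3 - <<'E'
from h import *
p=[.6043,-.1218]
print(env.movel([*p,.092],velocity=.04,guard=3));st('mid')
S=shot('side');cv2.imwrite('pics/g6.png',tile(S,(265,160),[],10,28))
E
```

```text
False
mid 16.43 [ 0.6045 -0.1219  0.0923] [-0.   1.  -0.5] gap 0.603 gf 26.2
```

View pics/g6.png

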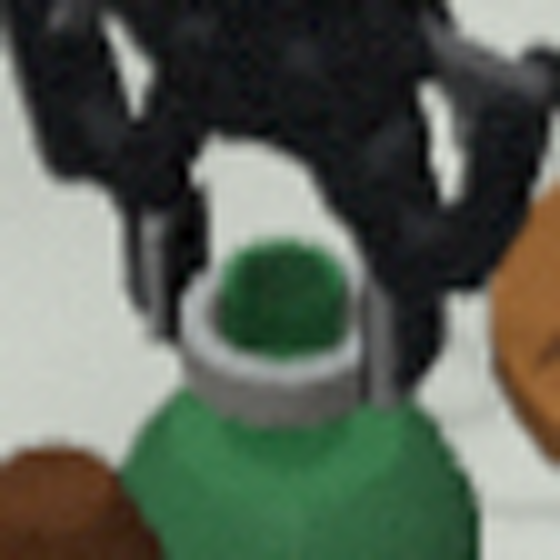

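The collar is threaded on the neck. It looks slightly far back, with the front wall near the neck and Fy about +1 N, so I'll centre it by gentle guarded touches. I've used all 10 pictures, so the rest is by numbers.

```bash
python3 - <<'E'
from h import *
p=np.array([.6045,-.1219,.092])
env.hold(.3);st('rest')
for d in([0,.005,0],[0,-.005,0],[.005,0,0],[-.005,0,0]):
    pass
q=p+[0,.0065,0]; h=env.movel(q,velocity=.015,guard=1.6); st('+y %s'%h); yp=monitor.sense()['position'][1]
env.hold(.3); st('after')
E
```

```text
rest 16.77 [ 0.6043 -0.1218  0.0921] [-0.1  0.5 -0.4] gap 0.6 gf 26.2
+y True 17.16 [ 0.6044 -0.117   0.0918] [ 0.2 -4.6  0.4] gap 0.597 gf 26.4
after 17.46 [ 0.6041 -0.1171  0.0912] [ 0.9 -3.2  1.4] gap 0.601 gf 26.4
```

```bash
python3 - <<'E'
from h import *
env.movel([.6043,-.1205,.092],velocity=.02);env.hold(.3);st('centred')
print(env.movel([.6043,-.1205,.076],velocity=.03,guard=3));st('low')
print(env.movel([.6043,-.1205,.062],velocity=.012,guard=2.5));st('seat')
E
```

```text
centred 18.1 [ 0.6042 -0.1204  0.0919] [-0.   0.  -0.5] gap 0.601 gf 26.3
False
low 18.78 [ 0.6044 -0.1205  0.0761] [-0.4 -1.5 -1.1] gap 0.598 gf 26.3
True
seat 19.33 [ 0.6044 -0.1205  0.072 ] [-1.1  0.1  5.5] gap 0.598 gf 26.7
```

The collar seated at z 0.072, exactly where expected. I'll release, retreat and fetch the stopper.

```bash
python3 - <<'E'
from h import *
env.release();st('rel')
env.movel([.6043,-.1205,.26],velocity=.15);st('up')
p=np.array([.5075,.2845,.22]);q=quat((.18,.984),p)
env.reach(p,q);st('above')
print(env.movel([p[0],p[1],.021],velocity=.12,guard=6));st('down')
env.close_gripper(effort=25);env.hold(.2);st('closed')
E
```

```text
rel 19.77 [ 0.6039 -0.1203  0.0712] [ 0.1 -0.   0.1] gap 0.999 gf 0.0
up 21.18 [ 0.604  -0.1204  0.2591] [0.6 1.1 0.2] gap 1.0 gf 0.0
above 22.73 [0.5081 0.2837 0.22  ] [ 0.2  0.2 -0.4] gap 0.998 gf 0.0
False
down 24.53 [0.5078 0.2846 0.0216] [ 0.1  0.5 -0.2] gap 1.004 gf 0.0
closed 25.3 [0.5076 0.2845 0.0212] [-0.8 -0.2  4.1] gap 0.316 gf 24.9
```

```bash
python3 - <<'E'
from h import *
def blue(f,near):
    H,Sa,Va=cv2.split(cv2.cvtColor(f['frame'],cv2.COLOR_RGB2HSV))
    m=((H>100)&(H<125)&(Sa>190)&(Va>70)).astype(np.uint8)
    n,l,s,c=cv2.connectedComponentsWithStats(m)
    return [(np.round(c[i],1).tolist(),s[i].tolist()) for i in range(1,n) if s[i,4]>8]
env.movel([.5075,.2845,.06],velocity=.05);st('lift')
env.movel([.5075,.2845,.26],velocity=.15)
p=np.array([.6041,-.1207,.26]);q=monitor.sense()['ee_rot']
env.movel(p,velocity=.2);env.hold(.3);st('over')
print(env.movel([*p[:2],.165],velocity=.12,guard=5));env.hold(.3);st('hover')
S=shot('side');print(blue(S,0));z=.164+.022
a=np.linspace(0,6.3,40);P=np.array([proj(S,(p[0]+.02*np.cos(k),p[1]+.02*np.sin(k),.165+.0208)) for k in a]);print(P.min(0),P.max(0))
V=S['frame'][100:175,245:290];cv2.imwrite('pics/hov.png',V[:,:,::-1])
E
```

```text
lift 26.23 [0.5073 0.2845 0.0597] [-0.1  0.2 -0. ] gap 0.313 gf 24.6
over 30.25 [ 0.6041 -0.1205  0.2601] [ 0.2  1.4 -0.1] gap 0.311 gf 24.6
False
hover 31.49 [ 0.6042 -0.1207  0.1654] [-1.3 -0.3 -1.1] gap 0.315 gf 24.6
[([267.5, 142.6], [262, 133, 11, 19, 130])]
[255.42907463 141.6931864 ] [272.62336814 152.24252575]
```

The right and bottom flange edges are within about 1 mm of prediction. I'll insert with guards.

```bash
python3 - <<'E'
from h import *
p=[.6037,-.1207]
print(env.movel([*p,.142],velocity=.03,guard=3));st('in')
print(env.movel([*p,.120],velocity=.012,guard=3));env.hold(.2);st('seat')
E
```

```text
False
in 32.46 [ 0.6038 -0.1208  0.1422] [-0.5 -0.2 -0.8] gap 0.32 gf 24.6
True
seat 33.76 [ 0.6037 -0.1207  0.1291] [-0.3  0.1  4.6] gap 0.318 gf 25.1
```

It came home at 0.129 as predicted with no side load. I'll release, retreat and check numerically.

```bash
python3 - <<'E'
from h import *
env.release();st('rel')
env.movel([.6037,-.1207,.25],velocity=.12)
s=monitor.sense(); j=np.array([-1.427,.313,1.498,0,1.331,-.223]); env.set_joints(j);st('away')
for n in('side','top'):
    f=shot(n,n+'_end.png')
    H,Sa,Va=cv2.split(cv2.cvtColor(f['frame'],cv2.COLOR_RGB2HSV))
    c0=proj(f,(.6016,-.118,.16)).astype(int);b=(slice(c0[1]-22,c0[1]+22),slice(c0[0]-22,c0[0]+22))
    def bb(m):
        v,u=np.nonzero(m[b]);return (u.min()+c0[0]-22,u.max()+c0[0]-22,v.min()+c0[1]-22,v.max()+c0[1]-22,len(u))
    print(n,'blue',bb((H>100)&(H<125)&(Sa>170)&(Va>60)))
    a=np.linspace(0,6.3,60)
    for nm,z,R in(('flange top',.155,.02),('flange bot',.15,.02),('knob top',.182,.01),('collar top',.118,.026),('collar bot',.102,.026)):
        P=np.array([proj(f,(.6016+R*np.cos(k),-.118+R*np.sin(k),z)) for k in a]);print('  exp',nm,P.min(0).round(1),P.max(0).round(1))
    if n=='side':
        u=int(c0[0]);col=f['frame'][:, 264].astype(int);print([(v,*col[v]) for v in range(148,186,2)])
        g=(Sa<50)&(Va>70);print([(v,np.nonzero(g[v,250:281])[0][[0,-1]]+250) for v in range(170,180,2)])
E
```

```text
rel 34.36 [ 0.6034 -0.1206  0.1283] [ 0.1  1.1 -0. ] gap 1.0 gf 0.0
away 37.53 [ 0.189  -0.4898  0.2037] [-0.3  0.2  0.2] gap 1.001 gf 0.0
side blue (np.int64(258), np.int64(273), np.int64(147), np.int64(164), 216)
  exp flange top [256.4 153. ] [273.3 163.6]
  exp flange bot [256.5 154.6] [273.3 165.3]
  exp knob top [260.2 146.5] [268.8 151.8]
  exp collar top [254.6 163.3] [275.9 177.2]
  exp collar bot [254.8 168.3] [276.  182.2]
[(148, np.int64(6), np.int64(91), np.int64(218)), (150, np.int64(0), np.int64(86), np.int64(215)), (152, np.int64(14), np.int64(73), np.int64(172)), (154, np.int64(1), np.int64(52), np.int64(134)), (156, np.int64(0), np.int64(45), np.int64(122)), (158, np.int64(4), np.int64(44), np.int64(120)), (160, np.int64(0), np.int64(48), np.int64(121)), (162, np.int64(0), np.int64(81), np.int64(205)), (164, np.int64(14), np.int64(52), np.int64(103)), (166, np.int64(32), np.int64(62), np.int64(38)), (168, np.int64(29), np.int64(62), np.int64(36)), (170, np.int64(35), np.int64(84), np.int64(47)), (172, np.int64(36), np.int64(91), np.int64(53)), (174, np.int64(85), np.int64(112), np.int64(92)), (176, np.int64(135), np.int64(136), np.int64(136)), (178, np.int64(86), np.int64(88), np.int64(82)), (180, np.int64(83), np.int64(89), np.int64(80)), (182, np.int64(57), np.int64(111), np.int64(72)), (184, np.int64(57), np.int64(106), np.int64(70))]
[(170, array([250, 280])), (172, array([250, 280])), (174, array([250, 273])), (176, array([256, 272])), (178, array([257, 272]))]
top blue (np.int64(325), np.int64(345), np.int64(154), np.int64(174), 330)
  exp flange top [322.2 154.4] [343.3 174.9]
  exp flange bot [321.9 155.1] [342.9 175.5]
  exp knob top [328.9 155.5] [339.8 166.1]
  exp collar top [317.5 156.7] [343.8 182.3]
  exp collar bot [316.9 158.9] [342.8 184. ]
```

The stopper flange lies at mouth height and the collar's lower edge is at about row 181 (182 expected), so both are seated.

```bash
python3 -c "
from h import *
print(job.hand_in())"
```

```text
the job is handed in; nothing more can be done
None
```

The steel collar is on the bottle's shoulder and the blue stopper is fully home in the mouth; I let go of both, parked the arm clear and handed the job in at about 38 s (the final check was by measurements, and I did not re-check the other objects' positions).

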